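# Load a test bar into a spring-lidded specimen chamber

### The job

Slide the chamber's thumb latch sideways so that its spring cover pops fully open. Then lift the printed test bar out of its grey carrier by its two ends, lay it flat on the bare worktop and let go, take it again across its middle and lay it, broad side down, in the two end seats inside the chamber and let go. Finally swing the cover down and press it shut until the latch snaps home, leaving the white jar, the tape roll and the steel block where they stand.

Things in the scene. Friction and masses are not known exactly. Their poses are not given: they have to be found in the camera images.
- chamber: Specimen chamber: fixed white open-topped box. Origin: middle of its underside, on the worktop. x towards the hinge side, y the way the latch slides to open, z up. Walls reach x +-65, y +-53 mm (feet to 62), rim 40 mm high. Well 114 (x) by 94 mm (y), floor 16 mm above the worktop. A latch ledge 60 mm wide, 34 mm high sticks out at the -x side to x = -103 mm.
- chamber_seat (a point): Where the bar's centre lies when seated: 25 mm above the chamber's origin, axes as the chamber's. The bar lies along x on two aluminium seats, 5 mm clear of the floor. End walls: inner faces x = +-32.5 mm, top 33 mm above the worktop. Side lips: inner faces y = +-8 mm, for |x| 22 to 32.5 mm, top 27 mm. For |x| < 22 mm the bar's sides are free out to the well's walls.
- latch_grip (a point): Middle of the latch's thumb piece: a dark steel block 10 mm wide (chamber y), 16 mm long (chamber x), 18 mm tall on a flat slide on the ledge, at chamber x = -88 mm. This point is 8 mm under its top and 50 mm above the worktop; beside it the slide's top is 41 mm above the worktop. Axes as the chamber's.
- latch (a joint): Latch slide along the chamber's +y: 0 = home (cover held), 0.012 m = stop. It frees the cover from about 0.006 m. A spring (1.2 N at home, 2.7 N at the stop) brings it back when let go. The tongue is bevelled: a cover pressed down pushes it aside, then it snaps back to 0 over the cover's pin.
- cover (a joint): Cover angle: 0 shut (top 46 mm above the worktop), 1.75 rad open stop, a little past upright. Plate with grey frame and clear window, 128 mm from hinge to free edge, 108 mm wide, 6 mm thick. A spring opens it (about 1 N at the free edge) and it reopens if let go before the latch snaps; pressing it past the bevel takes about 3 N at the free edge.
- cover_hinge (a point): Middle of the cover's hinge line, which runs along the chamber's y, at chamber x = +66 mm, 43 mm above the worktop. Axes as the chamber's.
- cover_edge (a point): Middle of the cover's free edge, on its outer face (the top face when shut); moves with the cover. z: outward normal of the outer face; x: from the free edge to the hinge.
- carrier: The bar's carrier: fixed grey plastic channel, origin mid underside. Channel along its y, 50 mm long, 16 mm wide, floor 18 mm above the worktop, between cheeks 32 mm high; the bar lies sunk between them, only its ends, 5 mm out at either side, can be taken. Body 44 mm wide (x), with 6 mm high ears to x = +-36 mm. Nothing stands beyond the channel's two ends.
- bar_center (a point): Centre of the loose printed tensile test bar: bronze-coloured, 60 mm long (y), 12 mm wide (x), 8 mm thick (z, up while it lies flat), about 20 g, both ends alike. Starts flat in the carrier, 22 mm above the worktop; flat on the worktop this point is 4 mm above it.
- tensile_bar: The same test bar; origin at the centre of its underside, axes as above.
- jar_steel: Bystander: white powder jar, 50 mm diameter, 62 mm high; origin at the middle of its underside.
- tape_roll: Bystander: flat roll of tape, 85 mm diameter, 19 mm high; origin at the middle of its underside.
- gauge_block: Bystander: ground steel block with three holes, 50 x 75 x 25 mm; origin at the middle of its underside.

How it is judged:
On the way, in this order (a step that is already met when the one before it is completed fails the run):
1. the cover has sprung fully open (value of joint cover above 1.5 rad), for 0.2 s.
2. the bar lies flat on the bare worktop, let go (height (world z) of bar_center below 0.009 m and angle between the z axis of bar_center and the z axis of chamber_seat, either way round below 0.15 rad and linear speed of tensile_bar below 0.02 m/s and contact force between tensile_bar and the fingers below 0.05 N), for 0.2 s.
3. the bar lies in the two end seats, let go, with the cover open (x of bar_center in the frame of chamber_seat between -0.005 and 0.005 m and y of bar_center in the frame of chamber_seat between -0.004 and 0.004 m and z of bar_center in the frame of chamber_seat between -0.003 and 0.003 m and angle between the y axis of bar_center and the x axis of chamber_seat, either way round below 0.12 rad and angle between the z axis of bar_center and the z axis of chamber_seat, either way round below 0.1 rad and contact force between tensile_bar and the fingers below 0.05 N and value of joint cover above 0.8 rad and linear speed of tensile_bar below 0.02 m/s), for 0.2 s.
At the end, for the whole second after the job is handed in: The cover is shut (within 0.03 rad) and held by the latch, which is back home (within 2 mm); the bar lies at rest in the chamber's end seats, broad side down, its centre within 5 mm along and 4 mm across and 3 mm in height of the seat's centre, its length along the chamber's x within 0.12 rad (x of bar_center in the frame of chamber_seat between -0.005 and 0.005 m and y of bar_center in the frame of chamber_seat between -0.004 and 0.004 m and z of bar_center in the frame of chamber_seat between -0.003 and 0.003 m and angle between the y axis of bar_center and the x axis of chamber_seat, either way round below 0.12 rad and angle between the z axis of bar_center and the z axis of chamber_seat, either way round below 0.1 rad and value of joint cover below 0.03 rad and value of joint latch below 0.002 m and linear speed of tensile_bar below 0.02 m/s and velocity of joint cover below 0.1 rad/s); the robot touches nothing.
It fails at once if the white jar is moved by more than 20 mm (distance of jar_steel from where it was at the start of the episode above 0.02 m).
It fails at once if the tape roll is moved by more than 20 mm (distance of tape_roll from where it was at the start of the episode above 0.02 m).
It fails at once if the steel block is moved by more than 20 mm (distance of gauge_block from where it was at the start of the episode above 0.02 m).
It also fails if it takes over 70 s, if anything falls off the work surface, if the arm or the gripper's body presses on something with over 40 N, if the wrist force passes 120 N, or if a joint passes its speed limit or range.

### The arm

A 6-joint arm with a two-finger parallel gripper is mounted at the origin on a cart in front of the work surface, level with it; the furniture and walls round the work are solid. World frame = base frame: x ahead of the robot, y to its left, z up, the work surface at z = 0. Lengths are in m, angles in rad, forces in N, time in s.
With the tool pointing down it reaches from about 0.35 to 0.775 m from the base axis. Payload 7.3 kg.
Tool frame: the origin (TCP) lies on the centre line of the jaws, within the pads' length; the fingertips stand 17 mm ahead of it and the grasp point (between the pads) lies 2 mm behind it (robot.tip_extent is the distance from the TCP to the fingertips, in m); z points along the fingers, y is the line along which they close (so a half turn about z gives the same grasp; the last joint's range is limited). The gripper opens to 92 mm and grips with 3 to 60 N. Pads are 19 mm wide; open, the fingers measure 130 mm over their backs; the gripper's body (75 mm by 190 mm) begins 47 mm behind the grasp point.
Start: joints at [0.991, 0.342, 1.524, -0, 1.275, -0.146], TCP at [0.221, 0.476, 0.244] pointing down, gripper open.
Joint ranges: [-2.53, 2.53], [-0.77, 2.02], [0.04, 2.7], [-1, 4.14], [0.28, 2.66], [-3.11, 3.11]. Speed limits (rad/s): [2.57, 2.57, 3.14, 3.14, 3.14, 3.14].

### API

Orientations are given as [roll, pitch, yaw] about the fixed x, y, z axes, in that order (R = Rz(yaw) Ry(pitch) Rx(roll)).
In Python, from cell import robot gives the robot as it stands.
- The arm moves only by the tool step_arm, never from a script. Its argument "motion" is a list of rows, each a list of 2 entries, a list of its own where there are three numbers: the shift along the tool's x, y, z in units of 60 mm (1.0 is 60 mm), then the turn about the tool's z in rad. In form: [[[x, y, z], spin], ...]. A call has 1 to 10 rows; each row is the pose to reach, as a shift and turn from the pose commanded when the call began, along the tool's axes at that moment; what a row does not reach only later rows make up. A row lasts 1/8 s, in which the tool goes at most 62.5 mm and 10.7 degrees, less where a joint would pass 70% of its speed; a pose out of reach is approached as far as the arm can. A call with a gripper value outside its range is refused whole. "hand" is the closure in counts, from 0 (fully open) to 255 (shut), set as the call begins (left out, the last holds). The fingers move at their own pace and stop on an object; "squeeze" is the grip in N (left out, the last holds). Time passes only in rows, so rows that repeat a pose let the fingers close. It gives the time, the measured TCP pose, the force, the opening and the grip force at its end, in the units of the state.
- robot.observe(): the state, without advancing time (a new reading comes with each control period).
- robot.read_camera(name): name is "scene" or "top" or "wrist"; returns a dict with "pixels" (400x640x3 uint8, red, green, blue), "intrinsics" (3x3 intrinsics, pixels), "xyz" and "rotation" of the camera in the world; the wrist camera has in their place "T_tool_cam" (4x4, takes a point from camera to tool coordinates, whose origin is the TCP and whose axes are the flange's). Camera axes: x right, y up, looking along -z (the intrinsics and any distortion apply to the point x, -y, -z); pixel columns grow to the right and rows downward; lengths in m; the calibration is good to about 2 mm. A picture is of the moment at which its call begins: read the wrist's pose just before it. There is no depth.
- robot.hand_in(): hands the job in; it is judged then, once.
The state is a dict: "time": time; "qpos": joint angles; "qvel": joint speeds; "joint_efforts": joint torques, N m; "tool_pos": TCP position; "tool_rot": TCP orientation; "contact_force": force on the tool from outside, world axes, zero at the start; "torque": the same for the moment, N m; "opening": finger opening in m; "grip_force": force on a finger pad.
Only numpy, scipy, OpenCV 4.12 (cv2) and the standard library are available. Lean on these libraries where they do the work, as an engineer would, in place of code of your own. Each camera call takes 0.05 s, during which the arm holds its last target. There are 200 camera calls.

## Working session

There is one attempt and no reset: what is moved stays moved. The work goes in short steps, Python scripts to look and compute and a tool call to move; the robot and the scene stay as the last step left them, time stands still between calls to the robot, and variables do not carry over. Pictures are saved under pics/ and viewed, at most 10 in all, crops included, and the job is handed in when it is done.

Besides the shell and the picture viewer there is one more tool, called after "Emit:" as name(argument=value, ...) on one line, values as JSON. step_arm: Moves the arm, as the interface text tells. Its arguments: {"type":"object","properties":{"motion":{"type":"array"},"hand":{"type":"number"},"squeeze":{"type":"number"}},"required":["motion"]}

```bash
ls; mkdir -p pics; python3 - <<'E'
from cell import robot
import cv2,numpy as np
s=robot.observe();print({k:np.round(v,4).tolist() for k,v in s.items()})
for n in("scene","top","wrist"):
    c=robot.read_camera(n);cv2.imwrite(f"pics/{n}0.png",c["pixels"][:,:,::-1])
    print(n,{k:np.round(v,4).tolist() for k,v in c.items() if k!="pixels"})
E
```

```text
pics
{'time': 0.0, 'qpos': [0.991, 0.3427, 1.525, 0.0, 1.2754, -0.146], 'qvel': [0.0005, 0.0018, -0.0015, 0.0007, -0.0012, 0.0002], 'joint_efforts': [0.0005, -43.1241, -24.4217, 0.0719, 0.056, -0.0001], 'tool_pos': [0.2204, 0.4761, 0.2431], 'tool_rot': [-3.1401, -0.0002, 2.7078], 'contact_force': [-0.0754, -0.7573, 0.3859], 'torque': [-0.0063, -0.0228, -0.0186], 'grip_force': 0.0, 'opening': 0.0918}
scene {'intrinsics': [[491.2978, 0.0, 318.8914], [0.0, 491.2978, 200.3008], [0.0, 0.0, 1.0]], 'xyz': [0.1905, -0.7222, 0.8029], 'rotation': [0.8916, 0.0027, -0.4955]}
top {'intrinsics': [[468.6895, 0.0, 318.0459], [0.0, 468.6895, 201.1203], [0.0, 0.0, 1.0]], 'xyz': [0.4957, 0.0841, 1.4373], 'rotation': [0.0856, 0.0081, -1.593]}
wrist {'intrinsics': [[343.7612, 0.0, 317.8662], [0.0, 343.7612, 201.7676], [0.0, 0.0, 1.0]], 'T_tool_cam': [[0.0003, 0.9601, 0.2797, 0.0751], [1.0, -0.0004, 0.0001, -0.0002], [0.0002, 0.2797, -0.9601, -0.141], [0.0, 0.0, 0.0, 1.0]]}
```

View pics/scene0.png

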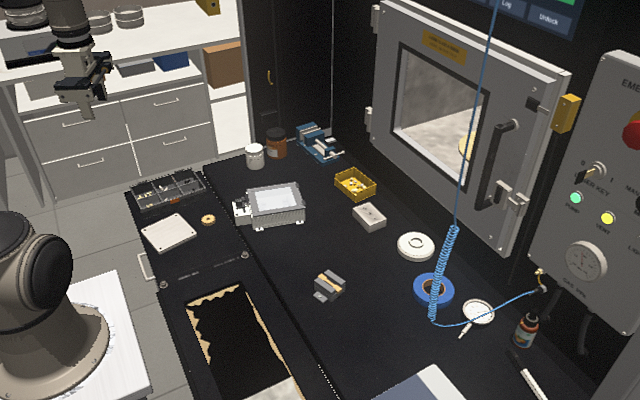

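View pics/top0.png

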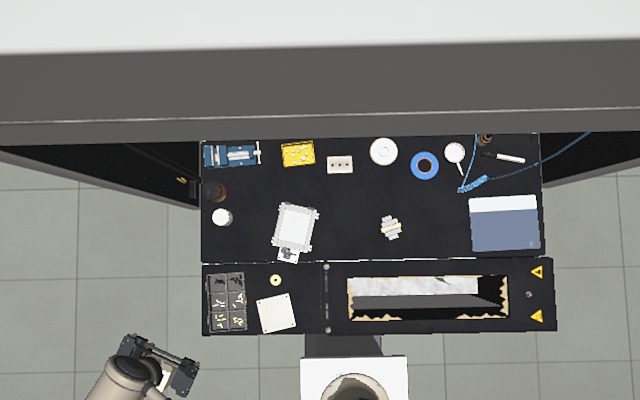

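The top view shows the chamber around (295,228) with its latch at (288,256) nearest the robot, the carrier around (390,228), the jar at (222,217) and the steel block at (340,164). I'll write a helper and get coarse positions.

```bash
cat > h.py <<'E'
from cell import robot
import cv2,numpy as np
from scipy.spatial.transform import Rotation as R
def cam(n):
    s=robot.observe();c=robot.read_camera(n)
    if n=="wrist":
        T=np.eye(4);T[:3,:3]=R.from_euler("xyz",s["tool_rot"]).as_matrix();T[:3,3]=s["tool_pos"]
        T=T@np.array(c["T_tool_cam"]);A,p=T[:3,:3],T[:3,3]
    else: A,p=R.from_euler("xyz",c["rotation"]).as_matrix(),np.array(c["xyz"])
    return c["pixels"],np.array(c["intrinsics"]),A,p
def p2w(K,A,p,uv,z):
    u,v=uv;d=A@np.array([(u-K[0,2])/K[0,0],-(v-K[1,2])/K[1,1],-1]);return p+d*(z-p[2])/d[2]
def w2p(K,A,p,X):
    q=A.T@(np.asarray(X,float)-p);return np.array([K[0,2]-K[0,0]*q[0]/q[2],K[1,2]+K[1,1]*q[1]/q[2]])
def save(n,im): cv2.imwrite(f"pics/{n}.png",im[:,:,::-1])
E
python3 - <<'E'
from h import *
im,K,A,p=cam("top")
for n,uv,z in[("chamber cover",(295,228),.046),("latch",(288,256),.05),("carrier",(390,228),.03),("jar",(222,217),.062),("block",(340,164),.025)]:
    print(n,p2w(K,A,p,uv,z).round(3))
c=cv2.resize(im[190:270,260:410],None,fx=5.3,fy=5.3,interpolation=cv2.INTER_CUBIC);save("topc",c)
E
```

```text
chamber cover [0.537 0.163 0.046]
latch [0.455 0.185 0.05 ]
carrier [ 0.531 -0.121  0.03 ]
jar [0.574 0.376 0.062]
block [0.729 0.023 0.025]
```

View pics/topc.png

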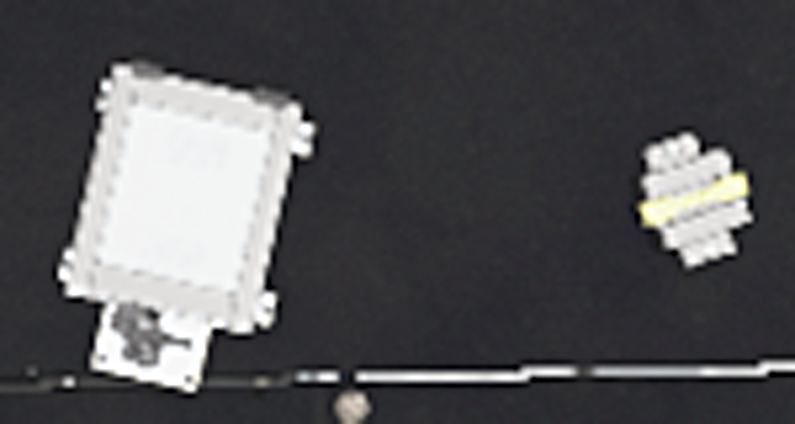

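The crop confirms the chamber yaw is about -13°, with the hinge on the far side and the thumb at about (138,335) in the crop. The bar runs from (640,213) to (747,187). Next I plan a wrist view over the chamber.

```bash
cat >> h.py <<'E'
def plan(xyz,yaw):
    s=robot.observe();M=R.from_euler("xyz",s["tool_rot"]).as_matrix()
    d=M.T@(np.array(xyz)-s["tool_pos"]);print("units",(d/.06).round(3),"spin",round((s["tool_rot"][2]-yaw+np.pi)%(2*np.pi)-np.pi,3),"dist",np.linalg.norm(d).round(3))
E
python3 -c "
from h import *
plan([.47,.16,.2],2.91)"
```

```text
units [-5.988 -3.034  0.724] spin -0.202 dist 0.405
```

Emit:
step_arm(motion=[[[-0.86, -0.43, 0.1], -0.03], [[-1.7, -0.87, 0.2], -0.06], [[-2.57, -1.3, 0.3], -0.09], [[-3.4, -1.73, 0.4], -0.12], [[-4.3, -2.17, 0.5], -0.15], [[-5.1, -2.6, 0.6], -0.18], [[-5.99, -3.03, 0.72], -0.2], [[-5.99, -3.03, 0.72], -0.2], [[-5.99, -3.03, 0.72], -0.2]])

```text
time: 1.32
tool_pos: [0.4699, 0.1605, 0.2003]
tool_rot: [3.142, -0.001, 2.907]
contact_force: [-0.3, 1.2, 0.4]
opening: 0.0916
grip_force: 0.0
```

```bash
python3 - <<'E'
from h import *
im,K,A,p=cam("wrist");save("w1",im);np.savez("w1.npz",K=K,A=A,p=p)
s=robot.observe();print(s["tool_pos"],s["tool_rot"],s["qpos"],s["time"])
E
```

```text
[0.46965948 0.16109486 0.20049164] [ 3.14140527e+00 -6.72532665e-04  2.90824041e+00] [ 1.75673830e-01  3.31512781e-01  1.66760876e+00  4.82922746e-04
  1.14301369e+00 -1.16197066e+00] 1.375
```

View pics/w1.png

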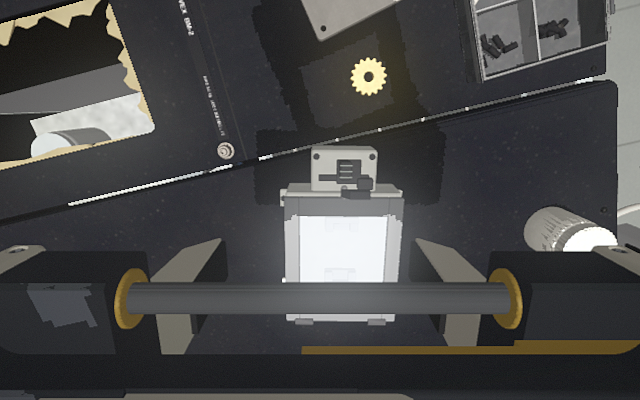

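The wrist view, with the robot side up, shows the ledge corners near (311,148) and (377,146). The cover's front edge runs from (287,196) to (401,193), and the thumb block is near (365,183). I'll zoom in on that area.

```bash
python3 - <<'E'
from h import *
im=cv2.imread("pics/w1.png")[135:285,270:420]
cv2.imwrite("pics/w1c.png",cv2.resize(im,(600,600),interpolation=cv2.INTER_CUBIC))
E
```

```text
(no output)
```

View pics/w1c.png

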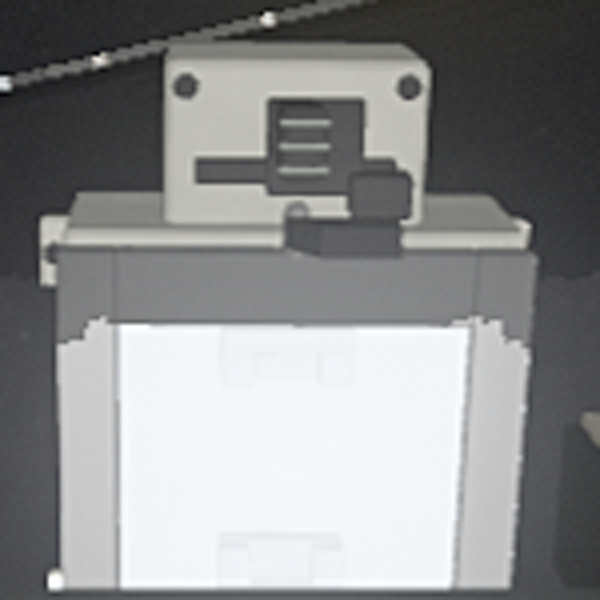

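```bash
python3 - <<'E'
from h import *
from scipy.optimize import least_squares
d=np.load("w1.npz");K,A,p=d["K"],d["A"],d["p"]
f=lambda c:np.array([270+c[0]/4,135+c[1]/4])
pts=[((165,60),(-103,-30,34)),((430,65),(-103,30,34)),((58,250),(-62,-54,46)),((537,252),(-62,54,46)),((60,588),(66,-54,46)),((513,588),(66,54,46))]
X=lambda q,o:np.array([q[0],q[1],0])+R.from_euler("z",q[2]).apply(np.array(o)/1000)
r=least_squares(lambda q:np.concatenate([w2p(K,A,p,X(q,o))-f(c) for c,o in pts]),[.54,.163,-.23])
q=r.x;print(q.round(4),r.fun.round(1));np.save("ch.npy",q)
def ch(c,z):
    w=p2w(K,A,p,f(c),z);return (R.from_euler("z",-q[2]).apply(w-[q[0],q[1],0])*1000).round(1)
for c,z in[((280,122),.058),((330,122),.058),((280,170),.058),((330,170),.058),((268,98),.058),((268,190),.058),((365,98),.041),((365,190),.058),((268,190),.041),((365,190),.041),((195,170),.034)]:print(c,z,ch(c,z))
for y in(-10,-5,0,5,10):print(y,((w2p(K,A,p,X(q,(-88,y,58)))-[270,135])*4).round())
print("view",q)
E
```

```text
[ 0.5322  0.1694 -0.2361] [ -0.7 -12.    1.  -13.2  -1.2 -11.2   1.3 -11.5   1.7  30.5  -2.1  30.6]
(280, 122) 0.058 [-82.8  -5.1  58. ]
(330, 122) 0.058 [-82.8   5.3  58. ]
(280, 170) 0.058 [-72.6  -4.9  58. ]
(330, 170) 0.058 [-72.6   5.6  58. ]
(268, 98) 0.058 [-87.8  -7.7  58. ]
(268, 190) 0.058 [-68.3  -7.3  58. ]
(365, 98) 0.041 [-85.1  14.6  41. ]
(365, 190) 0.058 [-68.3  13.2  58. ]
(268, 190) 0.041 [-64.4  -6.3  41. ]
(365, 190) 0.041 [-64.4  15.4  41. ]
(195, 170) 0.034 [-67.4 -22.7  34. ]
-10 [257.  97.]
-5 [281.  97.]
0 [305.  97.]
5 [329.  97.]
10 [353.  97.]
view [ 0.53218165  0.16938838 -0.23614767]
```

The last two points were hidden by the gripper's rail, so I'll refit without them.

```bash
python3 - <<'E'
from h import *
from scipy.optimize import least_squares
d=np.load("w1.npz");K,A,p=d["K"],d["A"],d["p"]
f=lambda c:np.array([270+c[0]/4,135+c[1]/4])
pts=[((165,60),(-103,-30,34)),((430,65),(-103,30,34)),((58,250),(-62,-54,46)),((537,252),(-62,54,46))]
X=lambda q,o:np.array([q[0],q[1],0])+R.from_euler("z",q[2]).apply(np.array(o)/1000)
r=least_squares(lambda q:np.concatenate([w2p(K,A,p,X(q,o))-f(c) for c,o in pts]),[.54,.163,-.23])
q=r.x;print(q.round(4),r.fun.round(1));np.save("ch.npy",q)
for x in(-80,-96):
  for y in(-5,5):print(x,y,((w2p(K,A,p,X(q,(x,y,58)))-[270,135])*4).round())
g=X(q,(-90,0,53));print(g);print("left",X(q,(-90,-40,53)))
print("corner hinge px",w2p(K,A,p,X(q,(66,54,46))))
plan(g,q[2]+np.pi); g[2]=.1;plan(g,q[2]+np.pi)
E
```

```text
[ 0.5426  0.1666 -0.2411] [-0.3  0.1  0.6 -0.7 -0.8  0.3  0.5  0.5]
-80 -5 [280. 186.]
-80 5 [327. 186.]
-96 -5 [282. 110.]
-96 5 [330. 111.]
[0.45522729 0.18812907 0.053     ]
left [0.44567545 0.14928628 0.053     ]
corner hinge px [394.85548989 322.31161087]
units [0.337 0.382 2.458] spin 0.008 dist 0.151
units [0.337 0.382 1.675] spin 0.008 dist 0.105
```

The fit is good, with residuals under 1 px, and the thumb sits at y=0. I'll pinch it at chamber x=-92, TCP z=0.061.

```bash
python3 - <<'E'
from h import *
q=np.load("ch.npy")
X=lambda o:np.array([q[0],q[1],0])+R.from_euler("z",q[2]).apply(np.array(o)/1000)
plan(X((-92,0,61)),q[2]+np.pi)
E
```

```text
units [0.37  0.383 2.325] spin 0.008 dist 0.143
```

Emit:
step_arm(motion=[[[0.37, 0.38, 0.8], 0.008], [[0.37, 0.38, 1.5], 0.008], [[0.37, 0.38, 2.1], 0.008], [[0.37, 0.38, 2.32], 0.008], [[0.37, 0.38, 2.32], 0.008]], hand=110)

```text
time: 2.0
tool_pos: [0.4536, 0.1884, 0.0614]
tool_rot: [-3.141, -0.001, 2.901]
contact_force: [0.4, 0.3, 0.4]
opening: 0.0531
grip_force: 0.0
```

Emit:
step_arm(motion=[[[0, 0, 0], 0], [[0, 0, 0], 0], [[0, 0, 0], 0], [[0, 0, 0], 0]], hand=255, squeeze=10)

```text
time: 2.5
tool_pos: [0.4542, 0.1877, 0.0617]
tool_rot: [3.141, 0.001, 2.9]
contact_force: [-0.0, -0.3, 0.0]
opening: 0.0167
grip_force: 0.0
```

Emit:
step_arm(motion=[[[0, 0, 0], 0], [[0, 0, 0], 0], [[0, 0.06, 0], 0], [[0, 0.12, 0], 0], [[0, 0.18, 0], 0], [[0, 0.18, 0], 0], [[0, 0.18, 0], 0], [[0, 0.18, 0], 0]])

```text
time: 3.5
tool_pos: [0.4567, 0.1982, 0.0615]
tool_rot: [3.142, 0.0, 2.9]
contact_force: [-0.6, -1.4, 5.3]
opening: 0.01
grip_force: 10.0
```

```bash
python3 - <<'E'
from h import *
im,*_=cam("scene");i2,*_=cam("top")
save("s2",np.hstack([cv2.resize(im[150:250,200:400],(560,280)),cv2.resize(i2[190:270,240:340],(240,192)).repeat(1,0) if 0 else np.pad(cv2.resize(i2[190:270,240:340],(240,192)),((0,88),(0,0),(0,0)))]))
E
```

```text
(no output)
```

View pics/s2.png

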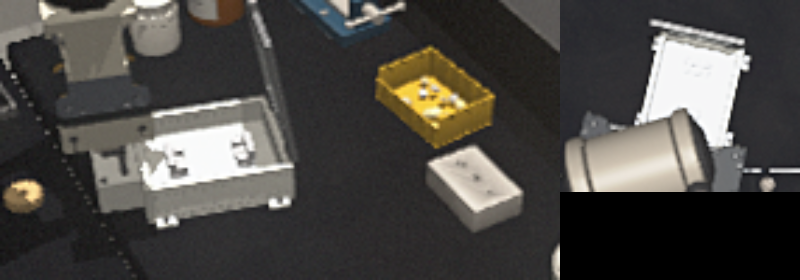

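The cover has sprung fully open. Next I release the latch, rise, and go over the carrier for a close look.

```bash
python3 - <<'E'
from h import *
plan([.5,-.12,.18],3.38)
E
```

```text
units [-1.97  -4.976 -1.975] spin -0.48 dist 0.342
```

Emit:
step_arm(motion=[[[0, 0, 0], 0], [[0, 0, 0], 0], [[0, 0, -0.6], 0], [[0.1, 0, -1.3], 0], [[0.1, 0, -2.0], 0]], hand=0)

```text
time: 4.22
tool_pos: [0.4502, 0.1999, 0.1822]
tool_rot: [3.141, -0.001, 2.9]
contact_force: [0.2, 0.3, -0.4]
opening: 0.0554
grip_force: 0.0
```

```bash
python3 - <<'E'
from h import *
plan([.5,-.12,.18],3.38)
E
```

```text
units [-2.082 -4.979  0.034] spin -0.48 dist 0.324
```

Emit:
step_arm(motion=[[[-0.35, -0.83, 0], -0.08], [[-0.7, -1.66, 0], -0.16], [[-1.05, -2.5, 0], -0.24], [[-1.4, -3.3, 0], -0.32], [[-1.75, -4.15, 0], -0.4], [[-2.08, -4.98, 0.03], -0.48], [[-2.08, -4.98, 0.03], -0.48], [[-2.08, -4.98, 0.03], -0.48], [[-2.08, -4.98, 0.03], -0.48]])

```text
time: 5.35
tool_pos: [0.5003, -0.119, 0.1794]
tool_rot: [3.141, -0.0, -2.902]
contact_force: [-0.6, -0.8, 0.0]
opening: 0.0918
grip_force: 0.0
```

```bash
python3 - <<'E'
from h import *
im,K,A,p=cam("wrist");np.savez("w3.npz",K=K,A=A,p=p);print(robot.observe()["tool_pos"])
u,v=w2p(K,A,p,[.531,-.121,.025]).astype(int);print(u,v)
save("w3",im);save("w3c",cv2.resize(im[v-75:v+75,u-100:u+100],(800,600),interpolation=cv2.INTER_CUBIC))
E
```

```text
[ 0.50035773 -0.11900129  0.17952636]
307 221
```

View pics/w3c.png

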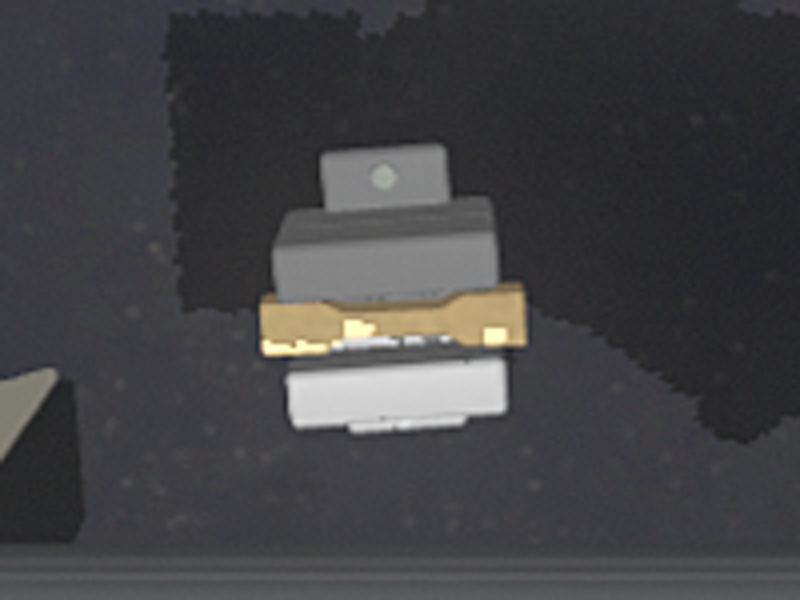

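The crop shows the bar's left end at x≈261, y 303–356, and its right end at x≈526, y 293–346. Its centre is near (393,324).

```bash
python3 - <<'E'
from h import *
d=np.load("w3.npz");K,A,p=d["K"],d["A"],d["p"]
f=lambda c:(207+c[0]/4,146+c[1]/4)
P=[p2w(K,A,p,f(c),.026) for c in[(261,303),(262,356),(525,293),(526,346)]]
L=(P[0]+P[1])/2;Rr=(P[2]+P[3])/2;c=(L+Rr)/2;v=Rr-L
print(P,"len",np.linalg.norm(v),"wid",np.linalg.norm(P[1]-P[0]),"c",c)
th=np.arctan2(-v[0],v[1]);print("bar yaw",th)
T=np.array([c[0],c[1],.031]);plan(T,th+np.pi);T[2]=.1;plan(T,th+np.pi)
E
```

```text
[array([ 0.53860189, -0.15249684,  0.026     ]), array([ 0.5511762 , -0.14967888,  0.026     ]), array([ 0.52208352, -0.09492685,  0.026     ]), array([ 0.53444291, -0.09145072,  0.026     ])] len 0.06023886925777991 wid 0.012886202765529564 c [ 0.53657613 -0.12213832  0.026     ]
bar yaw 0.2796282716457469
units [-0.574 -0.195  2.475] spin -0.04 dist 0.153
units [-0.574 -0.195  1.325] spin -0.04 dist 0.087
```

Emit:
step_arm(motion=[[[-0.57, -0.19, 0.5], -0.04], [[-0.57, -0.19, 1.2], -0.04], [[-0.57, -0.19, 1.9], -0.04], [[-0.57, -0.19, 2.4], -0.04], [[-0.57, -0.19, 2.47], -0.04], [[-0.57, -0.19, 2.47], -0.04]])

```text
time: 6.15
tool_pos: [0.5369, -0.1229, 0.0321]
tool_rot: [-3.141, 0.001, -2.862]
contact_force: [-0.7, 0.3, 0.0]
opening: 0.0914
grip_force: 0.0
```

Emit:
step_arm(motion=[[[0, 0, 0], 0], [[0, 0, 0], 0], [[0, 0, 0], 0], [[0, 0, 0], 0], [[0, 0, 0], 0]], hand=255, squeeze=15)

```text
time: 6.78
tool_pos: [0.5365, -0.1234, 0.0317]
tool_rot: [-3.141, 0.0, -2.863]
contact_force: [-0.9, 0.4, 3.2]
opening: 0.0596
grip_force: 15.0
```

The tips reach 3 mm below the bar's underside, so I'll regrip about 5.5 mm higher so it can be laid down properly.

Emit:
step_arm(motion=[[[0, 0, 0], 0], [[0, 0, 0], 0], [[0, 0, -0.09], 0], [[0, 0, -0.09], 0]], hand=40)

```text
time: 7.28
tool_pos: [0.5367, -0.1235, 0.0372]
tool_rot: [-3.141, 0.001, -2.863]
contact_force: [-0.3, -0.3, 0.5]
opening: 0.0768
grip_force: 0.0
```

Emit:
step_arm(motion=[[[0, 0, 0], 0], [[0, 0, 0], 0], [[0, 0, 0], 0], [[0, 0, 0], 0], [[0, 0, -0.2], 0], [[0, 0, -0.5], 0], [[0, 0, -0.8], 0], [[0, 0, -0.8], 0]], hand=255)

```text
time: 8.28
tool_pos: [0.5374, -0.1237, 0.0866]
tool_rot: [-3.139, 0.003, -2.863]
contact_force: [-0.5, -0.1, -0.1]
opening: 0.06
grip_force: 15.0
```

```bash
python3 - <<'E'
from h import *
plan([.50,-.01,.085],3.42);plan([.50,-.01,.0205],3.42)
E
```

```text
units [0.079 1.994 0.022] spin -0.0 dist 0.12
units [0.083 1.997 1.097] spin -0.0 dist 0.137
```

Emit:
step_arm(motion=[[[0, 0.5, 0], 0], [[0, 1.0, 0], 0], [[0.04, 1.5, 0], 0], [[0.08, 2.0, 0.1], 0], [[0.08, 2.0, 0.4], 0], [[0.08, 2.0, 0.8], 0], [[0.08, 2.0, 1.0], 0], [[0.08, 2.0, 1.07], 0], [[0.08, 2.0, 1.07], 0], [[0.08, 2.0, 1.07], 0]])

```text
time: 9.52
tool_pos: [0.4992, -0.0094, 0.0211]
tool_rot: [-3.141, 0.001, -2.864]
contact_force: [0.7, 0.9, -0.7]
opening: 0.0599
grip_force: 15.0
```

Emit:
step_arm(motion=[[[0, 0, 0.015], 0], [[0, 0, 0.03], 0], [[0, 0, 0.03], 0], [[0, 0, 0.03], 0]])

```text
time: 10.02
tool_pos: [0.4988, -0.0093, 0.0188]
tool_rot: [3.142, 0.0, -2.863]
contact_force: [1.0, 1.0, 0.4]
opening: 0.0593
grip_force: 15.0
```

Emit:
step_arm(motion=[[[0, 0, 0], 0], [[0, 0, 0], 0], [[0, 0, 0], 0], [[0, 0, 0], 0], [[0, 0, -0.6], 0], [[0, 0, -1.5], 0], [[0, 0, -2.2], 0], [[0, 0, -2.2], 0]], hand=0)

```text
time: 11.02
tool_pos: [0.5007, -0.0096, 0.1539]
tool_rot: [-3.139, 0.007, -2.863]
contact_force: [-0.2, -0.9, -0.0]
opening: 0.0915
grip_force: 0.0
```

```bash
python3 - <<'E'
from h import *
im,K,A,p=cam("wrist");np.savez("w4.npz",K=K,A=A,p=p);s=robot.observe();print(s["tool_pos"],s["tool_rot"])
u,v=w2p(K,A,p,[.50,-.01,.008]).astype(int);print(u,v)
# bronze mask on the local window
hs=cv2.cvtColor(im,cv2.COLOR_RGB2HSV);m=((hs[...,0]>8)&(hs[...,0]<32)&(hs[...,1]>60)&(hs[...,2]>80)).astype(np.uint8)
m[:v-50]=0;m[v+50:]=0;m[:,:u-100]=0;m[:,u+100:]=0
n,l,st,ce=cv2.connectedComponentsWithStats(m);i=1+st[1:,4].argmax();print(st[i],ce[i])
print(cv2.boxPoints(cv2.minAreaRect(np.argwhere(l==i)[:,::-1].astype(np.int32))))
save("w4c",cv2.resize(im[v-75:v+75,u-100:u+100],(800,600),interpolation=cv2.INTER_CUBIC))
E
```

```text
[ 0.49939485 -0.00940066  0.15188462] [-3.14024596e+00  2.92768664e-03 -2.86336184e+00]
318 190
[284 181  71  16 932] [319.4055794  188.52253219]
[[284. 181.]
 [354. 181.]
 [354. 196.]
 [284. 196.]]
```

View pics/w4c.png

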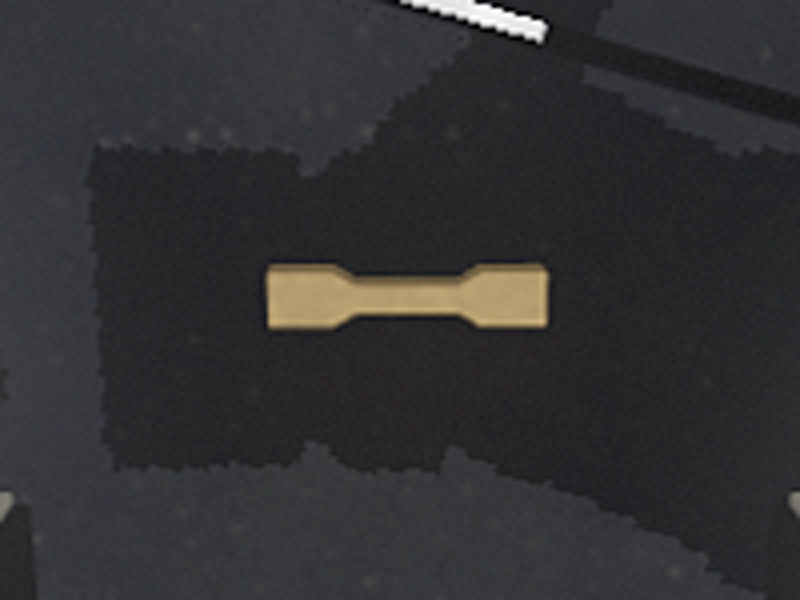

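The bar lies flat and square to the tool, from crop x 267 to 548, with its waist centred at about (407,298). Next I plan the grasp across the middle.

```bash
python3 - <<'E'
from h import *
d=np.load("w4.npz");K,A,p=d["K"],d["A"],d["p"]
f=lambda c:(218+c[0]/4,115+c[1]/4)
c=p2w(K,A,p,f((407.5,298)),.008);print(c,p2w(K,A,p,f((267,298)),.008)-p2w(K,A,p,f((548,298)),.008))
T=[c[0],c[1],.06]
plan(T,3.42-np.pi/2)
E
```

```text
[ 0.49865075 -0.00921422  0.008     ] [ 0.01666192 -0.05809584  0.        ]
units [0.016 0.008 1.531] spin 1.571 dist 0.092
```

Emit:
step_arm(motion=[[[0, 0, 0.1], 0.17], [[0, 0, 0.3], 0.34], [[0, 0, 0.5], 0.51], [[0, 0, 0.7], 0.68], [[0, 0, 0.9], 0.85], [[0, 0, 1.1], 1.02], [[0.01, 0, 1.3], 1.19], [[0.01, 0, 1.4], 1.36], [[0.02, 0.01, 1.53], 1.53], [[0.02, 0.01, 1.53], 1.571]], hand=140)

```text
time: 12.32
tool_pos: [0.4957, -0.0088, 0.0566]
tool_rot: [-3.137, -0.002, 1.846]
contact_force: [0.7, 0.5, 0.3]
opening: 0.0413
grip_force: 0.0
```

```bash
python3 - <<'E'
from h import *
print(robot.observe()["tool_pos"],robot.observe()["opening"]);plan([.49865,-.0092,.019],3.42-np.pi/2)
E
```

```text
[ 0.495704   -0.00876051  0.05661417] 0.04126618328166377
units [-0.022  0.048  0.627] spin -0.003 dist 0.038
```

Emit:
step_arm(motion=[[[0, 0, 0.3], 0], [[0, 0, 0.5], 0], [[0, 0, 0.55], 0], [[0, 0, 0.55], 0], [[0, 0, 0.55], 0]])

```text
time: 12.95
tool_pos: [0.4977, -0.0091, 0.0262]
tool_rot: [3.141, 0.0, 1.849]
contact_force: [0.5, 0.9, 0.3]
opening: 0.0413
grip_force: 0.0
```

```bash
python3 - <<'E'
from h import *
print(robot.observe()["tool_pos"],robot.observe()["opening"]);plan([.49865,-.0092,.019],3.42-np.pi/2)
E
```

```text
[ 0.49770966 -0.00909538  0.02623386] 0.0413151602578606
units [-0.006  0.015  0.121] spin -0.0 dist 0.007
```

Emit:
step_arm(motion=[[[0, 0.01, 0.06], 0], [[0, 0.01, 0.115], 0], [[0, 0.01, 0.115], 0]])

```text
time: 13.32
tool_pos: [0.4979, -0.0089, 0.0188]
tool_rot: [-3.141, -0.0, 1.849]
contact_force: [-0.1, 0.2, -0.5]
opening: 0.0415
grip_force: 0.0
```

Emit:
step_arm(motion=[[[0, 0, 0], 0], [[0, 0, 0], 0], [[0, 0, 0], 0], [[0, 0, 0], 0], [[0, 0, 0], 0]], hand=255, squeeze=15)

```text
time: 13.95
tool_pos: [0.4981, -0.0089, 0.0191]
tool_rot: [3.141, -0.0, 1.849]
contact_force: [0.1, 0.7, -0.2]
opening: 0.0122
grip_force: 15.0
```

Emit:
step_arm(motion=[[[0, 0, 0], 0], [[0, 0, -0.5], 0], [[0, 0, -1.2], 0], [[0, 0, -1.8], 0], [[0, 0, -1.8], 0], [[0, 0, -1.8], 0]])

```text
time: 14.7
tool_pos: [0.4975, -0.0088, 0.1264]
tool_rot: [-3.141, -0.001, 1.849]
contact_force: [-0.1, -0.4, 0.7]
opening: 0.0115
grip_force: 15.0
```

```bash
python3 - <<'E'
from h import *
q=np.load("ch.npy");print(robot.observe()["opening"]);plan([q[0],q[1],.13],2.9005)
E
```

```text
0.011520457354104532
units [ 2.606  1.526 -0.061] spin -1.052 dist 0.181
```

```bash
python3 - <<'E'
from h import *
q=np.load("ch.npy");X=lambda o:np.array([q[0],q[1],0])+R.from_euler("z",q[2]).apply(np.array(o)/1000)
plan(X((-60,0,140)),2.9005)
E
```

```text
units [ 3.102  0.657 -0.226] spin -1.052 dist 0.191
```

Emit:
step_arm(motion=[[[0.5, 0.1, -0.2], -0.15], [[1.0, 0.2, -0.23], -0.3], [[1.5, 0.3, -0.23], -0.45], [[2.0, 0.4, -0.23], -0.6], [[2.5, 0.5, -0.23], -0.75], [[3.1, 0.66, -0.23], -0.9], [[3.1, 0.66, -0.23], -1.052], [[3.1, 0.66, -0.23], -1.052], [[3.1, 0.66, -0.23], -1.052], [[3.1, 0.66, -0.23], -1.052]])

```text
time: 15.95
tool_pos: [0.485, 0.1804, 0.1405]
tool_rot: [-3.141, -0.001, 2.898]
contact_force: [-0.7, -0.3, 0.3]
opening: 0.0117
grip_force: 15.0
```

```bash
python3 - <<'E'
from h import *
q=np.load("ch.npy");X=lambda o:np.array([q[0],q[1],0])+R.from_euler("z",q[2]).apply(np.array(o)/1000)
im,K,A,p=cam("wrist");np.savez("w5.npz",K=K,A=A,p=p)
u,v=w2p(K,A,p,X((0,0,25))).astype(int);print(u,v)
im=im.copy()
v0=min(v-100,400-165)
for z,ps in((33,[(-32.5,0),(32.5,0)]),(27,[(a,b) for a in(-27,27) for b in(-8,8)]),(40,[(-57,-47),(-57,47),(57,-47),(57,47)])):
    for o in ps:
        uv=w2p(K,A,p,X((*o,z)));print(o,z,((uv-[u-110,v0])*3.6364).round());im=cv2.circle(im,tuple(uv.round().astype(int)),1,(255,0,0),-1)
save("w5c",cv2.resize(im[v0:v0+165,u-110:u+110],(800,600),interpolation=cv2.INTER_CUBIC));print(u-110,v0)
E
```

```text
318 271
(-32.5, 0) 33 [403. 245.]
(32.5, 0) 33 [403. 510.]
(-27, -8) 27 [367. 258.]
(-27, 8) 27 [439. 258.]
(27, -8) 27 [369. 474.]
(27, 8) 27 [438. 474.]
(-57, -47) 40 [171. 146.]
(-57, 47) 40 [635. 145.]
(57, -47) 40 [198. 622.]
(57, 47) 40 [609. 621.]
208 171
```

View pics/w5c.png

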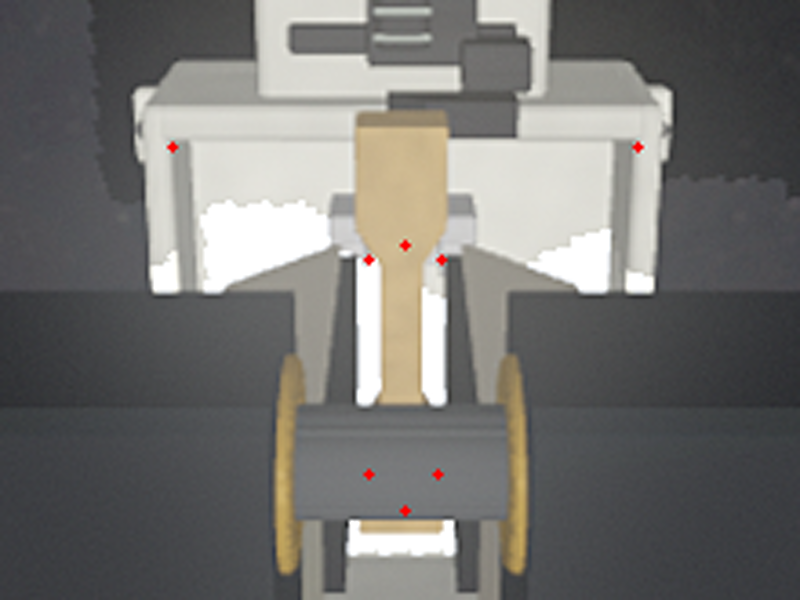

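```bash
python3 - <<'E'
from h import *
q=np.load("ch.npy");X=lambda o:np.array([q[0],q[1],0])+R.from_euler("z",q[2]).apply(np.array(o)/1000)
d=np.load("w5.npz");K,A,p=d["K"],d["A"],d["p"]
s=robot.observe();M=R.from_euler("xyz",s["tool_rot"]).as_matrix();t=np.array(s["tool_pos"]);print(t)
cr=lambda w:((w2p(K,A,p,w)-[208,171])*3.6364).round(1)
for o in((.03,-.006,.0112),(.03,.006,.0112),(.03,0,.0192),(-.03,0,.0112)):print(o,cr(t+M@np.array(o)))
for o in((-65,-53,40),(-65,53,40),(-57,0,40),(-103,0,34),(-32.5,0,33),(-22,8,27),(-22,16,27)):print(o,cr(X(o)))
P=lambda c,z:(R.from_euler("z",-q[2]).apply(p2w(K,A,p,(208+c[0]/3.6364,171+c[1]/3.6364),z)-[q[0],q[1],0])*1000).round(1)
print("front wall inner",P((400,139),.040),"outer",P((400,104),.040),"thumb",P((402,12),.058),"holder",P((345,197),.027),P((345,213),.027),P((475,213),.027))
E
```

```text
[0.48507968 0.18040778 0.14065802]
(0.03, -0.006, 0.0112) [354.6 119.1]
(0.03, 0.006, 0.0112) [449.2 119.1]
(0.03, 0, 0.0192) [401.8 102. ]
(-0.03, 0, 0.0112) [401.7 529.1]
(-65, -53, 40) [139.3 108.1]
(-65, 53, 40) [666.6 107.2]
(-57, 0, 40) [403.  145.6]
(-103, 0, 34) [402.7 -86. ]
(-32.5, 0, 33) [403.  244.9]
(-22, 8, 27) [439.2 278.7]
(-22, 16, 27) [475.5 278.7]
front wall inner [-58.4  -0.6  40. ] outer [-65.8  -0.6  40. ] thumb [-88.3  -0.2  58. ] holder [-41.2 -12.5  27. ] [-37.5 -12.6  27. ] [-37.4  15.7  27. ]
```

The camera agrees with the chamber fit across. Along x the chamber and the bar differ by about 1.5 mm, so I'll aim for chamber (-1.5, +0.2).

```bash
python3 - <<'E'
from h import *
q=np.load("ch.npy");X=lambda o:np.array([q[0],q[1],0])+R.from_euler("z",q[2]).apply(np.array(o)/1000)
plan(X((-1.5,.2,60)),2.9005)
E
```

```text
units [-0.961  0.011  1.344] spin -0.002 dist 0.099
```

Emit:
step_arm(motion=[[[-0.4, 0.01, 0], 0], [[-0.8, 0.01, 0], 0], [[-0.96, 0.01, 0.1], -0.002], [[-0.96, 0.01, 0.5], -0.002], [[-0.96, 0.01, 1.0], -0.002], [[-0.96, 0.01, 1.3], -0.002], [[-0.96, 0.01, 1.34], -0.002], [[-0.96, 0.01, 1.34], -0.002]])

```text
time: 17.0
tool_pos: [0.5412, 0.1677, 0.0607]
tool_rot: [3.141, 0.0, 2.903]
contact_force: [-0.3, 0.0, -0.2]
opening: 0.0114
grip_force: 15.0
```

```bash
python3 - <<'E'
from h import *
q=np.load("ch.npy");X=lambda o:np.array([q[0],q[1],0])+R.from_euler("z",q[2]).apply(np.array(o)/1000)
print(robot.observe()["tool_pos"]);plan(X((-1.5,.2,40)),2.9005)
E
```

```text
[0.54118229 0.16772703 0.06074502]
units [-0.003 -0.009  0.346] spin 0.002 dist 0.021
```

Emit:
step_arm(motion=[[[0, -0.01, 0.07], 0], [[0, -0.01, 0.14], 0], [[0, -0.01, 0.2], 0], [[0, -0.01, 0.26], 0], [[0, -0.01, 0.3], 0], [[0, -0.01, 0.33], 0], [[0, -0.01, 0.33], 0], [[0, -0.01, 0.33], 0]])

```text
time: 18.0
tool_pos: [0.5411, 0.1671, 0.0407]
tool_rot: [3.141, 0.0, 2.903]
contact_force: [-1.1, -0.2, -0.3]
opening: 0.0116
grip_force: 15.0
```

There is no resistance and the bar is below the lips, so it is in its seats. I'll release with only a partial opening.

Emit:
step_arm(motion=[[[0, 0, 0.01], 0], [[0, 0, 0.01], 0]])

```text
time: 18.25
tool_pos: [0.5411, 0.1671, 0.0401]
tool_rot: [3.141, 0.0, 2.903]
contact_force: [-0.5, -0.7, 0.4]
opening: 0.0117
grip_force: 15.0
```

Emit:
step_arm(motion=[[[0, 0, 0], 0], [[0, 0, 0], 0], [[0, 0, 0], 0], [[0, 0, -0.4], 0], [[0, 0, -1.0], 0], [[0.5, 0, -1.8], 0], [[1.2, 0, -1.9], 0], [[1.2, 0, -1.9], 0], [[1.2, 0, -1.9], 0]], hand=170)

```text
time: 19.38
tool_pos: [0.4716, 0.1841, 0.1541]
tool_rot: [3.141, 0.001, 2.903]
contact_force: [1.1, 0.7, -0.1]
opening: 0.0307
grip_force: 0.0
```

```bash
python3 - <<'E'
from h import *
q=np.load("ch.npy");X=lambda o:np.array([q[0],q[1],0])+R.from_euler("z",q[2]).apply(np.array(o)/1000)
im,K,A,p=cam("wrist");print(robot.observe()["tool_pos"])
u,v=w2p(K,A,p,X((0,0,25))).astype(int);v0=min(v-90,250);print(u,v,v0)
save("w6c",cv2.resize(im[v0:v0+150,u-100:u+100],(800,600),interpolation=cv2.INTER_CUBIC))
for o in[(a,b,29) for a in(-30,30) for b in(-6,6)]:print(o,((w2p(K,A,p,X(o))-[u-100,v0])*4).round())
E
```

```text
[0.47182681 0.18397412 0.15385399]
317 278 188
(-30, -6, 29) [375. 241.]
(-30, 6, 29) [432. 241.]
(30, -6, 29) [376. 490.]
(30, 6, 29) [430. 490.]
```

View pics/w6c.png

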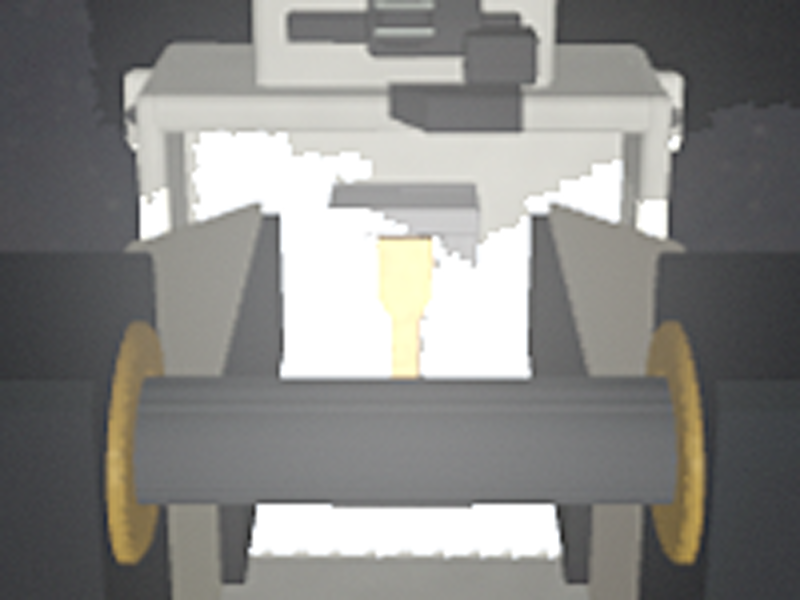

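The bar sits at (379–432, 240) against a predicted (375–432, 241), so it is seated. Now I close the cover, starting with a move over and behind it with the fingers shut.

```bash
python3 - <<'E'
from h import *
q=np.load("ch.npy");X=lambda o:np.array([q[0],q[1],0])+R.from_euler("z",q[2]).apply(np.array(o)/1000)
plan(X((-73,0,235)),2.9005);plan(X((116,0,235)),2.9005);plan(X((116,0,170)),2.9005)
E
```

```text
units [ 1.000e-03  1.000e-03 -1.352e+00] spin 0.002 dist 0.081
units [-3.149 -0.006 -1.351] spin 0.002 dist 0.206
units [-3.148 -0.006 -0.268] spin 0.002 dist 0.19
```

Emit:
step_arm(motion=[[[0, 0, -0.8], 0], [[-0.1, 0, -1.35], 0], [[-0.8, 0, -1.36], 0], [[-1.5, 0, -1.36], 0], [[-2.2, 0, -1.36], 0], [[-2.9, 0, -1.36], 0], [[-3.15, 0, -1.36], 0], [[-3.15, 0, -1.36], 0], [[-3.15, 0, -1.36], 0]], hand=255, squeeze=5)

```text
time: 20.55
tool_pos: [0.6543, 0.1394, 0.235]
tool_rot: [-3.141, -0.001, 2.903]
contact_force: [-0.4, -0.1, 0.1]
opening: 0.0004
grip_force: 0.0
```

```bash
python3 - <<'E'
from h import *
q=np.load("ch.npy");X=lambda o:np.array([q[0],q[1],0])+R.from_euler("z",q[2]).apply(np.array(o)/1000)
print(robot.observe()["tool_pos"])
plan(X((116,0,172)),2.9005)
r=116
for th in np.arange(1.5,-.01,-.1):
    c=np.array([66-r*np.cos(th)+3*np.sin(th)+9.5,0,43+r*np.sin(th)+3*np.cos(th)+17])
    print(round(th,1),((116-c[0])/60).round(2),((172-c[2])/60).round(2))
E
```

```text
[0.6543367  0.13936086 0.23496536]
units [-0.018 -0.003  1.049] spin 0.002 dist 0.063
1.5 0.76 -0.07
1.4 0.95 -0.05
1.3 1.14 -0.01
1.2 1.33 0.05
1.1 1.51 0.12
1.0 1.68 0.21
0.9 1.84 0.32
0.8 1.99 0.44
0.7 2.12 0.58
0.6 2.24 0.73
0.5 2.35 0.9
0.4 2.44 1.07
0.3 2.51 1.25
0.2 2.56 1.43
0.1 2.59 1.62
-0.0 2.61 1.82
```

Emit:
step_arm(motion=[[[-0.02, 0, 0.5], 0], [[-0.02, 0, 1.05], 0], [[-0.02, 0, 1.05], 0], [[-0.02, 0, 1.05], 0]])

```text
time: 21.05
tool_pos: [0.6562, 0.1394, 0.1743]
tool_rot: [3.141, 0.002, 2.903]
contact_force: [0.3, 0.3, 1.0]
opening: 0.0004
grip_force: 0.0
```

Emit:
step_arm(motion=[[[0.3, 0, 0], 0], [[0.6, 0, -0.05], 0], [[0.76, 0, -0.07], 0], [[0.95, 0, -0.05], 0], [[1.14, 0, -0.01], 0], [[1.33, 0, 0.05], 0], [[1.51, 0, 0.12], 0], [[1.68, 0, 0.21], 0]])

```text
time: 22.05
tool_pos: [0.5572, 0.1632, 0.1596]
tool_rot: [3.142, -0.0, 2.903]
contact_force: [1.5, -0.0, 0.7]
opening: 0.0008
grip_force: 0.5
```

Emit:
step_arm(motion=[[[0.16, 0, 0.11], 0], [[0.31, 0, 0.23], 0], [[0.44, 0, 0.37], 0], [[0.56, 0, 0.52], 0], [[0.67, 0, 0.69], 0], [[0.76, 0, 0.86], 0], [[0.83, 0, 1.04], 0], [[0.88, 0, 1.22], 0], [[0.88, 0, 1.22], 0]])

```text
time: 23.18
tool_pos: [0.506, 0.1754, 0.0858]
tool_rot: [-3.141, -0.002, 2.903]
contact_force: [0.5, -0.1, 1.0]
opening: 0.0004
grip_force: 0.4
```

Emit:
step_arm(motion=[[[0.02, 0, 0.1], 0], [[0.03, 0, 0.19], 0], [[0.04, 0, 0.29], 0], [[0.05, 0, 0.36], 0], [[0.05, 0, 0.4], 0], [[0.05, 0, 0.42], 0], [[0.05, 0, 0.42], 0]])

```text
time: 24.05
tool_pos: [0.5038, 0.1762, 0.0621]
tool_rot: [3.141, 0.0, 2.903]
contact_force: [-1.2, 0.2, 7.5]
opening: 0.0006
grip_force: 3.7
```

Emit:
step_arm(motion=[[[0, 0, 0.03], 0], [[0, 0, 0.05], 0], [[0, 0, 0.05], 0]])

```text
time: 24.42
tool_pos: [0.5039, 0.1763, 0.0603]
tool_rot: [3.141, 0.001, 2.903]
contact_force: [-5.0, -0.9, 17.2]
opening: 0.0006
grip_force: 8.8
```

Emit:
step_arm(motion=[[[0, 0, 0], 0], [[0, 0, -0.1], 0], [[0, 0, -0.2], 0], [[0, 0, -0.2], 0]])

```text
time: 24.92
tool_pos: [0.5039, 0.1762, 0.0708]
tool_rot: [3.141, 0.0, 2.903]
contact_force: [0.5, 0.6, 0.2]
opening: 0.0006
grip_force: 0.0
```

The contact force is gone, so the latch holds. I'll back off to the first viewing pose and compare numerically with the starting picture.

```bash
python3 -c "
from h import *
plan([.4697,.1611,.2005],2.908)"
```

```text
units [ 0.493 -0.379 -2.162] spin -0.005 dist 0.135
```

Emit:
step_arm(motion=[[[0, 0, -0.8], 0], [[0.2, -0.15, -1.5], 0], [[0.49, -0.38, -2.16], -0.005], [[0.49, -0.38, -2.16], -0.005], [[0.49, -0.38, -2.16], -0.005], [[0.49, -0.38, -2.16], -0.005]], hand=0)

```text
time: 25.68
tool_pos: [0.4694, 0.161, 0.1988]
tool_rot: [-3.141, -0.002, 2.908]
contact_force: [0.0, 0.1, -0.2]
opening: 0.0559
grip_force: 0.0
```

```bash
python3 - <<'E'
from h import *
im,K,A,p=cam("wrist");d=np.load("w1.npz");print((p-d["p"]).round(4),robot.observe()["contact_force"])
a=cv2.cvtColor(cv2.imread("pics/w1.png"),cv2.COLOR_BGR2GRAY);b=cv2.cvtColor(im,cv2.COLOR_RGB2GRAY)
for n,(x0,x1,y0,y1) in dict(all=(275,410,140,280),latch=(315,375,155,200),ledge=(308,380,144,160),cover=(280,405,195,225)).items():
    r=cv2.matchTemplate(b,a[y0:y1,x0:x1],cv2.TM_CCOEFF_NORMED);_,m,_,l=cv2.minMaxLoc(r);print(n,round(m,3),np.array(l)-[x0,y0])
hs=cv2.cvtColor(im,cv2.COLOR_RGB2HSV)[200:278,300:390];print("bronze px",((hs[...,0]>8)&(hs[...,0]<32)&(hs[...,1]>40)).sum())
t=robot.read_camera("top")["pixels"];o=cv2.cvtColor(cv2.imread("pics/top0.png"),cv2.COLOR_BGR2RGB)
for n,(x,y) in dict(jar=(222,217),block=(340,164),roll=(424,165)).items():
    print(n,np.abs(t[y-18:y+18,x-18:x+18].astype(int)-o[y-18:y+18,x-18:x+18]).mean().round(2))
E
```

```text
[-0.0003  0.0005 -0.0014] [0.30278605 0.53228007 0.47440587]
all 0.924 [0 1]
latch 0.989 [0 1]
ledge 0.995 [0 1]
cover 0.951 [0 1]
bronze px 0
jar 0.97
block 0.87
roll 0.97
```

```bash
python3 - <<'E'
from h import *
q=np.load("ch.npy");X=lambda o:np.array([q[0],q[1],0])+R.from_euler("z",q[2]).apply(np.array(o)/1000)
im,K,A,p=cam("wrist")
for x in(-29,-26,-20,-10,0):
    print(x,[im[int(round(v)),int(round(u))].tolist() for u,v in(w2p(K,A,p,X((x,y,29))) for y in(-14,-8,-5,0,5,8,14))])
E
```

```text
-29 [[238, 241, 245], [237, 241, 245], [239, 238, 236], [238, 237, 235], [238, 238, 237], [235, 238, 242], [239, 242, 246]]
-26 [[238, 241, 244], [239, 242, 245], [238, 237, 235], [238, 238, 235], [238, 239, 237], [235, 239, 243], [239, 242, 246]]
-20 [[242, 244, 247], [243, 245, 248], [236, 236, 234], [238, 237, 236], [238, 239, 239], [241, 244, 247], [242, 245, 247]]
-10 [[241, 244, 247], [242, 245, 248], [242, 245, 247], [238, 238, 235], [242, 245, 248], [242, 245, 247], [242, 245, 247]]
0 [[242, 245, 248], [242, 245, 248], [243, 246, 249], [238, 238, 236], [242, 245, 248], [243, 245, 248], [241, 245, 247]]
```

The yellowish tint of the bar, with its narrow waist, shows through the window centred in the seats.

```bash
python3 -c "
from cell import robot
print(robot.hand_in())"
```

```text
the job is handed in; nothing more can be done
None
```

The job is handed in after about 26 s of robot time: cover shut with the latch home, test bar centred in the chamber's end seats, and jar, tape roll and steel block unmoved in the final top-camera comparison; the judging result wasn't shown.

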